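# Dial the code and open the battery safe

### The arm

A 6-joint arm with a two-finger parallel gripper is mounted at the origin on the work surface. World frame = base frame: x ahead of the robot, y to its left, z up, the work surface at z = 0. Lengths are in m, angles in degrees, forces in N, time in s.
With the tool pointing down it reaches from about 0.4 to 0.825 m from the base axis. Payload 7 kg.
Tool frame: the origin (TCP) lies midway between the tips of the shut fingers; the grasp point (between the pads) lies 19 mm behind it; z points along the fingers, y is the line along which they close (so a half turn about z gives the same grasp; the last joint's range is limited). The gripper opens to 88 mm and grips with 3 to 60 N. Pads are 19 mm wide; open, the fingers measure 130 mm over their backs; the gripper's body (78 mm by 193 mm) begins 47 mm behind the grasp point.
Start: joints at [92.71, 20.546, 0.682, 0, -70.136, -16.507], TCP at [0.161, 0.655, 0.227] pointing down, gripper open.
Joint ranges: [-176.03, 176.03], [-82.01, 121.73], [-58.28, 71.71], [-173.87, 95.51], [-174.79, -0.11], [-173.66, 173.66]. Speed limits (degrees/s): [136.94, 136.94, 172.46, 180, 180, 180].

### API

Orientations are given as a 3x3 rotation matrix whose columns are the frame's x, y, z axes.
In Python, from rig import robot gives the robot as it stands. Calls block until the motion is done:
- robot.goto(position, orientation): joint-space move of the TCP to a pose.
- robot.servo_line(position, ori=None, speed=0.15): straight line of the TCP; ori=None keeps the orientation; speed is the mean speed in m/s.
- robot.movej(angles): joint-space move.
- robot.move_gripper(opening): opening from 0.0 (shut) to 1.0 (fully open); the grip force is fixed at half the most; returns when the fingers have stopped.
- robot.dwell(seconds).
- robot.ik(position, orientation): joint angles nearest the present ones, or None.
- robot.grab_frame(name): name is "side" or "top" or "wrist"; returns (picture, depth): 480x640x3 uint8, red, green, blue; 480x640 float32, m along the optical axis (not along the pixel's ray), 0 where there is no reading.
- robot.camera_info(name): a dict with "vfov" (degrees; the focal length in pixels is half the picture's height over the tangent of half this angle, whatever the lens; pixels are square), "cx", "cy" (the principal point, pixels), "k1" (the pictures are not rectified: a ray, as slopes to the right and down, at radius r is drawn at 1 + k1 r^2 times it, then the intrinsics apply), "view" (4x4, takes a point from world to camera coordinates); the wrist camera has in their place "T_tool_cam" (4x4, takes a point from camera to tool coordinates, whose origin is the TCP and whose axes are the flange's). Camera axes: x right, y down, z forward; pixel columns grow to the right and rows downward; lengths in m; the calibration is good to about 2 mm. A picture is of the moment at which its call begins: read the wrist's pose just before it. camera_info takes no time and is no camera call.
A pose or a line that the arm cannot do raises robot.Unreachable and nothing moves.
- robot.job_done(): hands the job in; it is judged then, once.
Readings, each from a call of its own:
- robot.read_t(): time.
- robot.read_qpos(): joint angles.
- robot.read_qvel(): joint speeds.
- robot.read_effort(): joint torques, N m.
- robot.read_position(): TCP position.
- robot.read_tcp_rot(): TCP orientation.
- robot.read_force(): force on the tool from outside, world axes, zero at the start.
- robot.read_ft_torque(): the same for the moment, N m.
- robot.read_grip_width(): opening from 0.0 (shut) to 1.0 (fully open).
- robot.read_finger_force(): force on a finger pad.
Only numpy, scipy, OpenCV 4.12 (cv2) and the standard library are available. Lean on these libraries where they do the work, as an engineer would, in place of code of your own. Each camera call takes 0.05 s, during which the arm holds its last target. There are 200 camera calls.

### The job

Open the blue battery safe: gently roll the three code wheels until 4, 2, 5 (yellow, red, green; left to right as seen from the robot) stand on top in line with the white line, and only then slide the lid by its orange tab all the way open. The lock is delicate: never press or push on the safe harder than 22 N, leave the wheels on the code, and leave the phone, the solder spool and the screwdriver where they are.

Things in the scene. Friction and masses are not known exactly. Their poses are not given: they have to be found in the camera images.
- box: blue steel battery safe, fixed, 215 (x) by 240 (y) by 85 mm high. Origin at bench level, 105 mm behind its robot-side face; x points away from the robot side, y to the left seen from the robot. Wheels in a row along y at x = -52 mm, y = +50 (left), 0 and -50 mm (right), in a flat deck 85 mm high with a white index line along the row over the axles; the lid lies beyond them
- wheel_left (a joint): left code wheel, rad about its axle: grows as its top rolls away from the robot side (box +x). Number k (1 brown, 2 red, 3 orange, 4 yellow, 5 green, 6 blue field, with k white dots) is on top at (k - 3.5) x 1.047 rad; 4 (yellow) at 0.524. End stops at -2.9 and 2.9, between 6 and 1. No clicks: it turns stiffly (about 3 N at the rim) and stays where left
- wheel_mid (a joint): middle code wheel, rad about its axle: grows as its top rolls away from the robot side (box +x). Number k (1 brown, 2 red, 3 orange, 4 yellow, 5 green, 6 blue field, with k white dots) is on top at (k - 3.5) x 1.047 rad; 2 (red) at -1.571. End stops at -2.9 and 2.9, between 6 and 1. No clicks: it turns stiffly (about 3 N at the rim) and stays where left
- wheel_right (a joint): right code wheel, rad about its axle: grows as its top rolls away from the robot side (box +x). Number k (1 brown, 2 red, 3 orange, 4 yellow, 5 green, 6 blue field, with k white dots) is on top at (k - 3.5) x 1.047 rad; 5 (green) at 1.571. End stops at -2.9 and 2.9, between 6 and 1. No clicks: it turns stiffly (about 3 N at the rim) and stays where left
- wheel_left_top (a point): nominal top of the left wheel (fixed to the box, 105 mm above the bench). Wheel 60 mm in diameter, 20 mm wide, axle along box y; 20 mm stands out of the deck. Worn seat: its true top is up to 5 mm above or below this point, other for each wheel: feel for it. Sprung axle: gives 1 mm per 6 N of press, stop at 4 mm; 5 to 8 N of press are needed to roll it without slip
- wheel_mid_top (a point): nominal top of the middle wheel (fixed to the box, 105 mm above the bench). Wheel 60 mm in diameter, 20 mm wide, axle along box y; 20 mm stands out of the deck. Worn seat: its true top is up to 5 mm above or below this point, other for each wheel: feel for it. Sprung axle: gives 1 mm per 6 N of press, stop at 4 mm; 5 to 8 N of press are needed to roll it without slip
- wheel_right_top (a point): nominal top of the right wheel (fixed to the box, 105 mm above the bench). Wheel 60 mm in diameter, 20 mm wide, axle along box y; 20 mm stands out of the deck. Worn seat: its true top is up to 5 mm above or below this point, other for each wheel: feel for it. Sprung axle: gives 1 mm per 6 N of press, stop at 4 mm; 5 to 8 N of press are needed to roll it without slip
- lid (a joint): how far the lid has slid along the box's +y (to the left), m: 0 shut, 0.095 fully open. Until every wheel is within about 0.2 rad of its code number a pin blocks it after some 6 mm; free, it slides at about 3 N and stays where left
- lid_tab (a point): centre of the orange tab on the lid, moves with it: an upright block 50 mm (x) by 12 mm (y) by 26 mm high, its top 31 mm above the deck, standing in the middle of the flat aluminium lid (102 mm by 118 mm, 5 mm thick, its upper face 13 mm below this point)
- phone_mid (a point): bystander: centre of a loose white phone, 150 x 72 x 8 mm, lying flat left of the safe
- spool_mid (a point): bystander: centre of a loose solder spool, 48 mm in diameter, 40 mm high, right of the safe
- driver: bystander: loose screwdriver 150 mm long, lying along its own x

How it is judged (in metres and radians):
On the way, in this order (a step that is already met when the one before it is completed fails the run):
1. with the lid still shut, the wheels show 4, 2, 5 on the white line (value of joint wheel_left between 0.204 and 0.844 rad and value of joint wheel_mid between -1.891 and -1.251 rad and value of joint wheel_right between 1.251 and 1.891 rad and value of joint lid below 0.012 m), for 0.2 s.
2. the lid is slid fully open with the wheels on the code (value of joint wheel_left between 0.204 and 0.844 rad and value of joint wheel_mid between -1.891 and -1.251 rad and value of joint wheel_right between 1.251 and 1.891 rad and value of joint lid above 0.08 m), for 0.1 s.
At the end, for the whole second after the job is handed in: The wheels show 4, 2, 5 (each within 0.32 rad of its number), the lid is open by at least 80 of its 95 mm and at rest, the robot has let go of the safe (all of step 2 and velocity of joint lid between -0.005 and 0.005 m/s and contact force between each of the arm, the fingers and box below 0.1 N); the robot touches nothing.
It fails at once if the safe, a wheel or the lid is pressed or pushed harder than 22 N (contact force between any of the fingers, the arm and box above 22 N).
It fails at once if the phone is knocked out of its place (more than 20 mm) (distance of phone_mid from where it was at the start of the episode above 0.02 m).
It fails at once if the solder spool is knocked out of its place (more than 20 mm) (distance of spool_mid from where it was at the start of the episode above 0.02 m).
It fails at once if the screwdriver is knocked out of its place (more than 20 mm) (distance of driver from where it was at the start of the episode above 0.02 m).
It also fails if it takes over 54 s, if anything falls off the work surface, if the arm or the gripper's body presses on something with over 40 N, if the wrist force passes 120 N, or if a joint passes its speed limit or range.

## Working session

There is one attempt and no reset: what is moved stays moved. The work goes in short steps, each a Python script; the robot and the scene stay as the last script left them, time stands still between calls to the robot, and variables do not carry over. Pictures are saved under pics/ and viewed, at most 10 in all, crops included, and the job is handed in when it is done.

```bash
ls; mkdir -p pics
python3 - <<'E'
from rig import robot
import cv2,numpy as np
for n in("top","side"):
    p,d=robot.grab_frame(n); cv2.imwrite(f"pics/{n}0.png",p[:,:,::-1]); np.savez(f"pics/{n}0.npz",p=p,d=d)
    print(n,robot.camera_info(n))
print(robot.camera_info("wrist"),robot.read_t(),robot.read_tcp_rot(),robot.read_force())
E
```

```text
pics
top {'vfov': 56.5466900591936, 'cx': 324.15593924250794, 'cy': 235.27068649483408, 'k1': -0.0970947277879058, 'view': array([[ 0.02261496, -0.99953808,  0.02030242, -0.01847379],
       [-0.98552494, -0.02570158, -0.16757094,  0.5828466 ],
       [ 0.16801534, -0.01621893, -0.98565095,  0.82185769],
       [ 0.        ,  0.        ,  0.        ,  1.        ]])}
side {'vfov': 57.113184344177185, 'cx': 317.1518375201121, 'cy': 240.6547950124587, 'k1': -0.08807294928486603, 'view': array([[ 0.83150395, -0.55549428, -0.00522403, -0.50227417],
       [-0.27542759, -0.40407678, -0.87227381,  0.22989209],
       [ 0.4824322 ,  0.72673796, -0.48898989,  0.62753626],
       [ 0.        ,  0.        ,  0.        ,  1.        ]])}
{'vfov': 58.505675566276295, 'cx': 326.0105422356579, 'cy': 243.78324621262604, 'k1': -0.03668472560011142, 'T_tool_cam': array([[ 1.00645102e-04, -9.55417949e-01, -2.95256724e-01,
         7.89543974e-02],
       [ 9.99999988e-01,  6.09651721e-05,  1.43596666e-04,
         2.89008888e-04],
       [-1.19194455e-04, -2.95256735e-01,  9.55417943e-01,
        -1.58693316e-01],
       [ 0.00000000e+00,  0.00000000e+00,  0.00000000e+00,
         1.00000000e+00]])} 0.1 [[ 9.71125911e-01 -2.38567442e-01 -2.03026593e-04]
 [-2.38567477e-01 -9.71124792e-01 -1.48231293e-03]
 [ 1.56467447e-04  1.48794804e-03 -9.99998881e-01]] [-0.91341845 -0.81221083 -0.75551129]
```

View pics/top0.png

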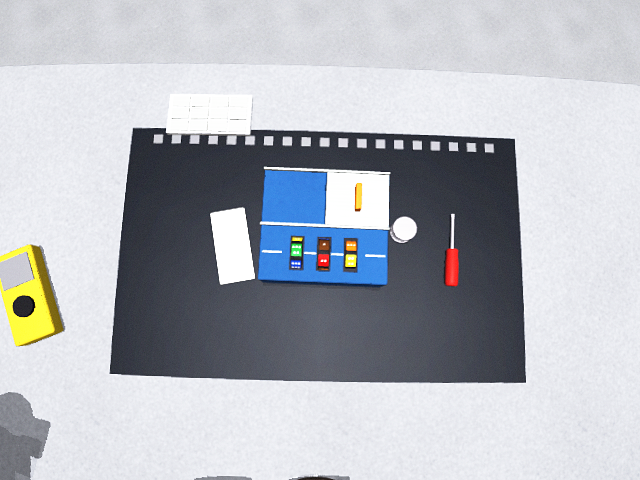

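View pics/side0.png

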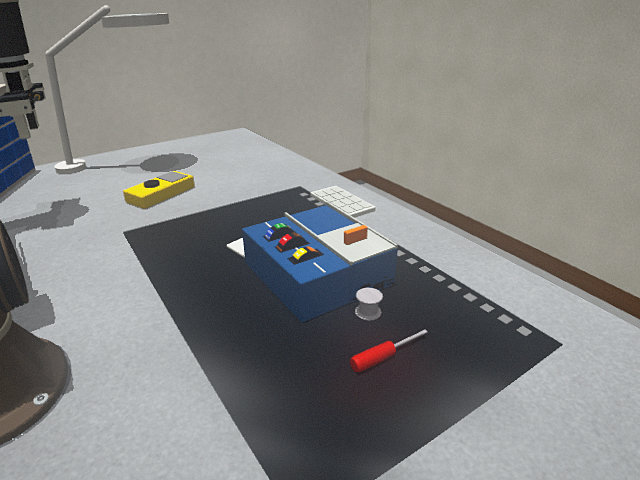

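The top view shows the safe around (325,225), with the index line along row ~254 and the wheels at (296,252), (324,254) and (350,255). The tab is at (359,196), the spool at (404,229) and the phone at (232,246). The side view shows the spool close to the right wall and nothing standing above the deck except the wheels and tab.

I'll get a rough pose from the top view, then take a close wrist view.

```bash
cat > h.py <<'E'
from rig import robot
import cv2,numpy as np
def rays(name,px,T=None):
    """world origin and ray directions for pixels"""
    i=robot.camera_info(name); f=240/np.tan(np.radians(i['vfov']/2))
    d=(np.atleast_2d(px).astype(float)-[i['cx'],i['cy']])/f
    u=d.copy()
    for _ in range(20): u=d/(1+i['k1']*(u**2).sum(1,keepdims=True))
    M=np.linalg.inv(i['view']) if 'view' in i else T@i['T_tool_cam']
    return M[:3,3],np.c_[u,np.ones(len(u))]@M[:3,:3].T
def plane(name,px,z,T=None):
    o,d=rays(name,px,T); return o+d*((z-o[2])/d[:,2:])
def tool():
    T=np.eye(4);T[:3,:3]=robot.read_tcp_rot();T[:3,3]=robot.read_position();return T
def rough(pts): # fit min area rect, metres
    return cv2.minAreaRect((np.asarray(pts)[:,:2]*1000).astype(np.float32))
def R_of(yaw): # tool x=-box y, tool y=-box x
    c,s=np.cos(yaw),np.sin(yaw); bx=np.array([c,s,0]);by=np.array([-s,c,0])
    return np.c_[-by,-bx,[0,0,-1]]
E
python3 - <<'E'
from h import *
p=np.load('pics/top0.npz')['p']; hsv=cv2.cvtColor(p,cv2.COLOR_RGB2HSV)
print('px',hsv[200,295],hsv[275,320],hsv[282,320],hsv[196,359])
m=cv2.inRange(hsv,(100,100,100),(125,255,255)); m[:160]=0;m[300:]=0;m[:,:240]=0;m[:,420:]=0
c=max(cv2.findContours(m,0,1)[0],key=cv2.contourArea)[:,0]
print(rough(plane('top',cv2.convexHull(c)[:,0],.085)))
print(plane('top',[[261,251.5],[385,256.5],[324,254],[359,196],[404,229]],.085))
t=cv2.inRange(hsv,(8,150,150),(20,255,255));t[230:]=0;ys,xs=np.nonzero(t);print(xs.mean(),ys.mean(),rough(plane('top',np.c_[xs,ys],.116)))
E
```

```text
px [106 190 228] [106 192 228] [108 194 104] [ 24 188 255]
((541.3082275390625, -2.6522445678710938), (240.69749450683594, 103.76131439208984), 89.0794448852539)
[[ 0.54340476  0.1129631   0.085     ]
 [ 0.53985149 -0.11809233  0.085     ]
 [ 0.54174465 -0.00420868  0.085     ]
 [ 0.65467095 -0.06837312  0.085     ]
 [ 0.59299505 -0.15422415  0.085     ]]
355.6842105263158 196.42105263157896 ((645.7620849609375, -59.1107063293457), (45.841609954833984, 9.056879997253418), 9.726350784301758)
```

Run:
```python
from h import *
yaw=np.radians(-.9); by=np.array([-np.sin(yaw),np.cos(yaw),0])
robot.goto(np.array([.542,-.003,.23])+.06*by,R_of(yaw))
robot.move_gripper(0); robot.dwell(.3)
T=tool(); p,d=robot.grab_frame('wrist'); np.savez('pics/w0.npz',p=p,d=d,T=T); cv2.imwrite('pics/w0.png',p[:,:,::-1])
print(T,robot.read_t(),robot.read_qpos()); 
for _ in range(4): print(robot.read_force()); robot.dwell(.05)
```

```text
[[-1.57088050e-02 -9.99876609e-01 -1.00740829e-05  5.42940154e-01]
 [-9.99876609e-01  1.57088048e-02  1.55869385e-05  5.69904683e-02]
 [-1.54267634e-05  1.03176921e-05 -1.00000000e+00  2.29985294e-01]
 [ 0.00000000e+00  0.00000000e+00  0.00000000e+00  1.00000000e+00]] 4.3917 [ 2.65617996e+01  8.26937215e+00 -1.53999911e+01  3.60952800e-05
 -6.63305760e+01 -2.74600020e+01]
[ 0.79845669  0.16096164 -0.19378015]
[0.21031324 0.39515516 0.26072822]
[-0.3116277  -0.00800665 -0.30941477]
[ 0.17990955 -0.43180875 -0.27126221]
```

View pics/w0.png

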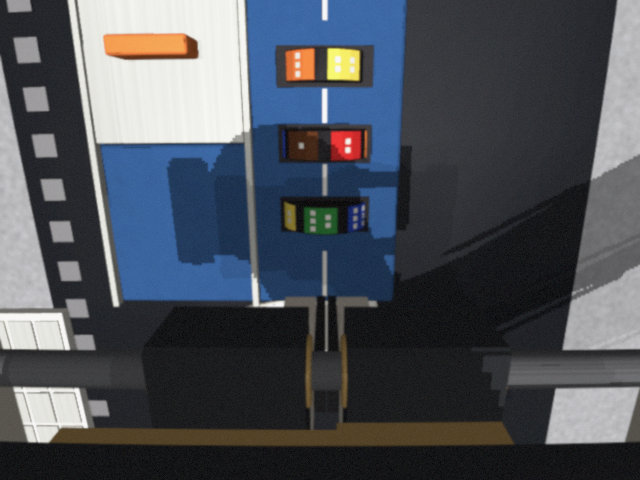

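The wrist view has box +x to the left and the index line at column 324. The right wheel (row 65) has its orange/yellow gap on the line, the middle (row 145) its brown/red gap just right of it, and the left (row 217) has green on top. The fingertips at (285–368, 300) seem to have a gap between them, so I'll check that along with the wheel angles.

```bash
cat >> h.py <<'E'
def boxpose(p,T):
    """white index line -> points; returns yaw and origin x-line"""
    hsv=cv2.cvtColor(p,cv2.COLOR_RGB2HSV); return hsv
def wheel_profile(p,T,c,by,bx,ztop,n=25):
    """sample colour of the wheel along its circumference: angle from top (+ = box +x)"""
    i=robot.camera_info('wrist'); f=240/np.tan(np.radians(i['vfov']/2)); M=np.linalg.inv(T@i['T_tool_cam'])
    a=np.radians(np.arange(-60,61,2)); out=[]
    for off in (-.007,-.0085,.007,.0085):
        P=c+off*by+.03*np.sin(a)[:,None]*bx; P[:,2]=ztop-.03+.03*np.cos(a)
        q=P@M[:3,:3].T+M[:3,3]; u=q[:,:2]/q[:,2:]; u=u*(1+i['k1']*(u**2).sum(1,keepdims=True))*f+[i['cx'],i['cy']]
        out.append(cv2.remap(p,u[:,0].astype(np.float32)[None],u[:,1].astype(np.float32)[None],1)[0])
    return np.degrees(a),np.median(np.array(out),0)
E
python3 - <<'E'
from h import *
z=np.load('pics/w0.npz'); p,d,T=z['p'],z['d'],z['T']; print('grip',robot.read_grip_width())
hsv=cv2.cvtColor(p,cv2.COLOR_RGB2HSV)
# index line
m=cv2.inRange(hsv,(0,0,150),(179,70,255)); m[:,:310]=0;m[:,340:]=0;m[295:]=0
ys,xs=np.nonzero(m); P=plane('wrist',np.c_[xs,ys],.085,T)
k=np.polyfit(P[:,1],P[:,0],1); print('line x=',k, len(ys), 'yaw deg',-np.degrees(np.arctan(k[0])))
# wheel holes: dark in blue deck
b=cv2.inRange(hsv,(100,90,40),(125,255,255)); 
for nm,r0,r1,c0,c1 in(('R',44,88,272,376),('M',123,165,272,376),('L',194,238,272,376)):
    rows=np.nonzero(b[r0-15:r1+15,300:315].mean(1)<128)[0]+r0-15; print(nm,'rows',rows.min(),rows.max(), plane('wrist',[[324,rows.min()-.5],[324,rows.max()+.5]],.085,T)[:,1])
for y in(65,145,217): print('depth z', [round(float((T@robot.camera_info("wrist")["T_tool_cam"]@np.r_[0,0,0,1])[2]),3)], np.round(d[y,285:365:8],4))
# deck edges in x at box: blue range on row 180, tab
xs=np.nonzero(b[105])[0]; print('deck x',plane('wrist',[[xs.min(),105],[xs.max(),105]],.085,T))
t=cv2.inRange(hsv,(5,150,200),(15,255,255)); t[:,230:]=0; ys,xs=np.nonzero(t[:80]); print('tab',rough(plane('wrist',np.c_[xs,ys],.116,T)))
cv2.imwrite('pics/c0.png',cv2.resize(p[280:440,220:430,::-1],None,fx=3.5,fy=3.5,interpolation=2))
E
```

```text
grip 0.007685661111003937
line x= [0.02761582 0.54115102] 491 yaw deg -1.5818679741074342
R rows 46 86 [-0.06496872 -0.0395075 ]
M rows 125 161 [-0.0148442   0.01026918]
L rows 197 233 [0.03513345 0.06272005]
depth z [0.389] [0.2799 0.2748 0.2704 0.2687 0.2671 0.2667 0.268  0.2687 0.2697 0.2742]
depth z [0.389] [0.2921 0.2837 0.279  0.2769 0.2739 0.2748 0.275  0.276  0.2799 0.2842]
depth z [0.389] [0.3122 0.3002 0.2945 0.2925 0.29   0.2902 0.289  0.     0.2948 0.2996]
deck x [[ 0.59118458 -0.0285103   0.085     ]
 [ 0.48891272 -0.02691628  0.085     ]]
tab ((646.603759765625, -63.9367790222168), (10.708355903625488, 48.5875129699707), 89.31700897216797)
```

View pics/c0.png

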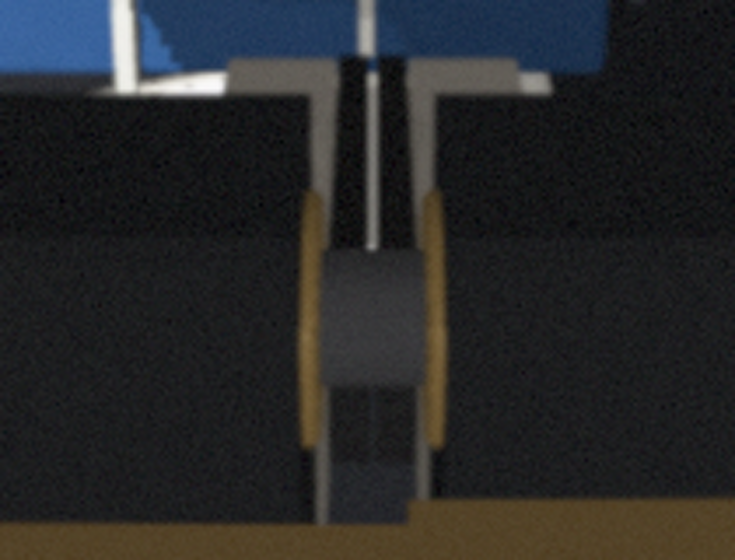

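The crop shows the shut fingers as one flat tip about 31 mm wide, with only a hairline slit, so it works as a flat rolling pad. Next I'll get wheel tops from depth, and wheel angles.

```bash
cat >> h.py <<'E'
YAW=np.radians(-.9); BX=np.array([np.cos(YAW),np.sin(YAW),0]); BY=np.array([-np.sin(YAW),np.cos(YAW),0])
MID=np.array([.5411,-.0023,0]); W={k:MID+v*BY for k,v in(('L',.05),('M',0),('R',-.05))}
def gaps(p,T,k,zt):
    a,c=wheel_profile(p,T,W[k],BY,BX,zt); h=cv2.cvtColor(c.astype(np.uint8)[None],cv2.COLOR_RGB2HSV)[0]
    return a,h
E
python3 - <<'E'
from h import *
z=np.load('pics/w0.npz'); p,d,T=z['p'],z['d'],z['T']; hsv=cv2.cvtColor(p,cv2.COLOR_RGB2HSV)
m=cv2.inRange(hsv,(0,0,110),(179,90,255)); m[:,:316]=0;m[:,334:]=0
for a,b in((40,90),(120,168),(190,240),(292,480)): m[a:b]=0
ys,xs=np.nonzero(m); P=plane('wrist',np.c_[xs,ys],.085,T); k=np.polyfit(P[:,1],P[:,0],1); print('line',k,len(xs),np.degrees(np.arctan(k[0])))
for n,r,c in(('R',65,325),('M',145,325),('L',217,325)):
    rr,cc=np.mgrid[r-6:r+7,c-6:c+7]; dd=d[rr,cc].ravel(); px=np.c_[cc.ravel(),rr.ravel()]
    o,v=rays('wrist',px,T); ok=dd>0; Q=o+v*dd[:,None]; print(n,'top z',np.median(Q[ok,2]))
    zt=float(np.median(Q[ok,2]))
    a,h=gaps(p,T,n,zt); print([tuple(int(v) for v in (A,*H)) for A,H in zip(a,h)][::2])
rr,cc=np.mgrid[100:115,280:300]; o,v=rays('wrist',np.c_[cc.ravel(),rr.ravel()],T); print('deck z',np.median((o+v*d[rr,cc].ravel()[:,None])[:,2]))
E
```

```text
line [0.01595066 0.54202788] 619 0.9138278485748303
R top z 0.10046106268222432
[(-59, 150, 8, 66), (-56, 130, 13, 60), (-52, 0, 8, 33), (-48, 24, 141, 87), (-44, 25, 161, 220), (-40, 26, 158, 237), (-36, 26, 159, 236), (-32, 27, 155, 238), (-28, 28, 151, 237), (-24, 28, 151, 238), (-20, 28, 150, 239), (-16, 30, 143, 242), (-12, 30, 140, 244), (-8, 30, 140, 244), (-4, 30, 142, 239), (0, 25, 61, 71), (4, 150, 9, 59), (8, 150, 9, 56), (12, 4, 55, 65), (16, 12, 184, 231), (20, 12, 184, 239), (24, 12, 184, 237), (28, 12, 184, 236), (32, 11, 176, 235), (36, 11, 121, 234), (40, 11, 134, 230), (44, 11, 185, 229), (48, 10, 192, 213), (52, 10, 191, 214), (56, 10, 191, 212), (59, 10, 181, 180)]
M top z 0.10703049123337158
[(-59, 10, 168, 102), (-56, 0, 54, 33), (-52, 179, 168, 82), (-48, 0, 200, 170), (-44, 0, 201, 188), (-40, 0, 203, 190), (-36, 0, 201, 207), (-32, 0, 200, 213), (-28, 0, 200, 213), (-24, 0, 200, 207), (-20, 0, 200, 195), (-16, 0, 199, 179), (-12, 0, 198, 178), (-8, 0, 193, 169), (-4, 165, 36, 42), (0, 0, 6, 40), (4, 140, 19, 41), (8, 160, 19, 41), (12, 11, 151, 81), (16, 11, 
[... 180 characters left out ...]
(56, 10, 139, 44), (59, 0, 74, 24)]
L top z 0.10659115672193242
[(-59, 115, 138, 105), (-56, 114, 186, 93), (-52, 114, 193, 91), (-48, 114, 159, 93), (-44, 116, 98, 104), (-40, 115, 125, 102), (-36, 114, 196, 99), (-32, 114, 191, 84), (-28, 116, 89, 23), (-24, 120, 54, 19), (-20, 105, 24, 21), (-16, 62, 90, 37), (-12, 64, 154, 81), (-8, 64, 157, 83), (-4, 64, 157, 83), (0, 65, 157, 83), (4, 64, 157, 83), (8, 64, 161, 81), (12, 64, 149, 84), (16, 63, 71, 97), (20, 62, 79, 94), (24, 63, 155, 79), (28, 64, 159, 77), (32, 71, 78, 26), (36, 150, 32, 16), (40, 150, 27, 19), (44, 24, 140, 53), (48, 25, 165, 116), (52, 25, 167, 124), (56, 25, 167, 124), (59, 25, 167, 125)]
deck z 0.08561964382722606
```

```bash
cat >> h.py <<'E'
MID=np.array([.5420,-.0023,0]); W={k:MID+v*BY for k,v in(('L',.05),('M',0),('R',-.05))}; R0=R_of(YAW)
def fz(n=4):
    v=[]
    for _ in range(n): v.append(robot.read_force()); robot.dwell(.01)
    return np.mean(v,0)
def stroke(k,zt,dist,F=6.5,seg=.003):
    """press on wheel k and roll its top by dist (m, + = box +x); zt = expected top; returns contact z"""
    at=lambda x,z: W[k]+x*BX+[0,0,z]
    s=-dist/2; z=zt+.003; p=robot.read_position()
    if np.linalg.norm(p[:2]-at(s,0)[:2])>.03:
        robot.servo_line([p[0],p[1],.125],speed=.2); robot.goto(at(s,.125),R0)
    else: robot.servo_line(at(s,max(z+.004,p[2])),speed=.1)
    robot.servo_line(at(s,z),speed=.1); robot.dwell(.05); t=fz(8)
    while True:                                   # feel downwards
        z-=.0006; robot.servo_line(at(s,z),speed=.03); f=(fz()-t)[2]
        if f>1.5: break
        if z<.098: raise RuntimeError('no contact')
    z-=np.clip((F-f)/7000,0,.0009); robot.servo_line(at(s,z),speed=.02); f=fz()-t
    z-=np.clip((F-f[2])/8000,-.001,.0006); log=[f.round(1)]
    n=max(1,round(abs(dist)/seg))
    for i in range(1,n+1):
        robot.servo_line(at(s+dist*i/n,z),speed=.03); f=fz(2)-t; log.append(f.round(1))
        if f[2]>15: z+=.001
        else: z-=np.clip((F-f[2])/10000,-.0004,.0004)
    pz=robot.read_position()
    robot.servo_line(at(dist/2,zt+.008),speed=.1)
    print(k,'z',round(z,4),'tcp',pz.round(4),'t',round(robot.read_t(),2),'tare',t.round(1)); print(*log)
    return z
def look(name,y=.06):
    robot.goto(MID+y*BY+[0,0,.23],R0); robot.dwell(.1)
    T=tool(); p,d=robot.grab_frame('wrist'); np.savez(f'pics/{name}.npz',p=p,d=d,T=T); cv2.imwrite(f'pics/{name}.png',p[:,:,::-1]); return p,T
def fields(p,T,zt):
    """runs of (field hue) -> angles from top for each wheel"""
    for k in 'LMR':
        a,h=gaps(p,T,k,zt[k]); col=(h[:,1]>100)&(h[:,2]>30); g=[]
        lab=np.r_[0,np.diff(col.astype(int))]
        print(k,'edges',[(int(a[i]),'on' if lab[i]>0 else 'off',int(h[min(i+2,60),0])) for i in np.nonzero(lab)[0]],'top hue',h[30])
E
python3 - <<'E'
from h import *
print(robot.read_t()); stroke('M',.108,.015)
E
```

```text
4.5917
M z 0.1058 tcp [ 0.5494 -0.0025  0.1059] t 10.16 tare [ 0.2  0.4 -0.2]
[-0.9 -0.5  5. ] [-3.1 -0.2  8.4] [-2.7  0.6  7.5] [-2.5  0.3  6.8] [-2.5 -0.4  7.1] [-2.1 -0.6  5.8]
```

Run:
```python
from h import *
z=stroke('R',.1000,.0224,seg=.0037); stroke('R',z-.0005,.0224,seg=.0037)
p,T=look('w1',.07); fields(p,T,dict(L=.1066,M=.107,R=z+.001)); print(robot.read_t())
```

```text
R z 0.0987 tcp [ 0.5524 -0.0526  0.0988] t 15.2 tare [ 0.2 -0.   0.1]
[-0.7 -0.2  3.9] [-3.3 -0.2  7.3] [-2.8  0.3  7.6] [-1.9  0.6  7.2] [-1.9  0.1  7.4] [-1.7  0.7  6.3] [-1.7 -0.2  5.2]
R z 0.0988 tcp [ 0.5523 -0.0526  0.0988] t 19.07 tare [ 0.1 -0.2 -0.1]
[-0.6  0.4  3.6] [-2.9  0.7  7.3] [-3.1  0.6  8. ] [-2.8  1.1  7.5] [-2.3  0.5  7.2] [-2.1  0.9  7.3] [-2.   0.4  5.2]
L edges [(-46, 'off', 114), (-42, 'on', 114), (-29, 'off', 105), (-16, 'on', 63), (14, 'off', 61), (20, 'on', 65), (29, 'off', 135), (42, 'on', 24)] top hue [ 64 151  83]
M edges [(-36, 'off', 135), (-26, 'on', 0), (24, 'off', 150), (36, 'on', 11)] top hue [  0 178 225]
R edges [(-58, 'on', 115), (-40, 'off', 120), (-28, 'on', 63), (2, 'off', 64), (10, 'on', 63), (20, 'off', 150), (32, 'on', 25)] top hue [ 64 123 204]
19.95
```

View pics/w1.png

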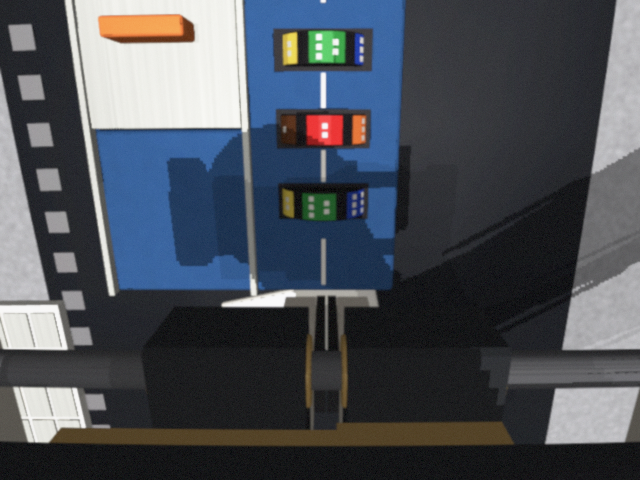

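The wrist view shows the middle wheel with red centred on the line (324,130) and the right wheel with green centred (326,47), about −4° off. The left wheel still has green on top (320,205). Next is the left wheel.

Run:
```python
from h import *
z=stroke('L',.1060,-.0172,seg=.0037); stroke('L',z-.0003,-.0172,seg=.0037)
p,T=look('w2',.07); fields(p,T,dict(L=z+.001,M=.107,R=.0998)); print(robot.read_t())
hsv=cv2.cvtColor(p,cv2.COLOR_RGB2HSV); t=cv2.inRange(hsv,(5,150,200),(15,255,255)); t[:,230:]=0; t[80:]=0
ys,xs=np.nonzero(t); print('tab',ys.min(),rough(plane('wrist',np.c_[xs,ys],.116,T)))
```

```text
L z 0.1042 tcp [0.5347 0.048  0.1047] t 25.43 tare [-0.1  0.1 -0.1]
[-0.4 -0.4  5. ] [ 2.3 -1.1  4.6] [ 2.1 -0.8  6.9] [ 2.3 -0.3  5.8] [ 1.7 -0.6  6.2] [ 2.5 -0.4  5.1]
L z 0.1042 tcp [0.535  0.0481 0.1047] t 28.93 tare [-0.2 -0.2  0.2]
[-1.2  0.6  5.3] [ 2.5 -1.   5. ] [ 2.3 -0.9  6. ] [ 1.9 -1.   6.7] [ 2.3 -0.8  6.3] [ 2.7 -0.1  5.4]
L edges [(-50, 'off', 60), (-42, 'on', 64), (-32, 'off', 135), (-18, 'on', 24), (29, 'off', 135), (40, 'on', 10)] top hue [ 24 164 152]
M edges [(-36, 'off', 120), (-26, 'on', 0), (24, 'off', 150), (36, 'on', 11)] top hue [  0 179 215]
R edges [(-40, 'off', 150), (-28, 'on', 64), (2, 'off', 64), (10, 'on', 64), (20, 'off', 130), (32, 'on', 26)] top hue [ 64 124 205]
29.625
tab 14 ((646.6678466796875, -63.957637786865234), (10.723052024841309, 48.385433197021484), 89.00694274902344)
```

View pics/w2.png

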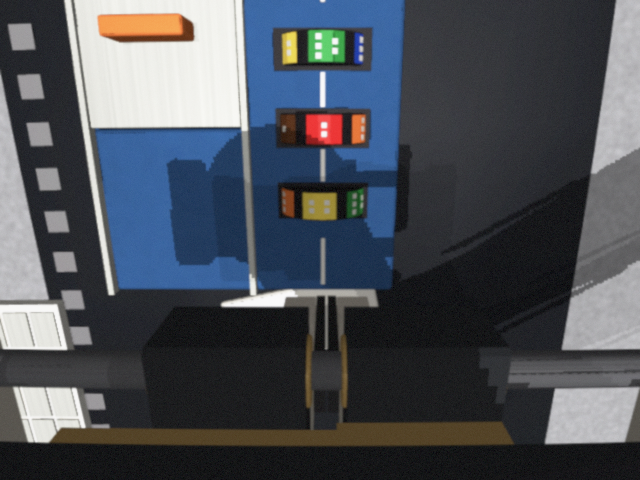

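All three wheels are centred on the line within about 6°: yellow (320,205), red (324,130) and green (325,47). The lid is still shut, with the tab at (143,26). Next I'll push the tab open from its right side.

Run:
```python
from h import *
tab=np.array([.6467,-.0640,0]); at=lambda y,z: tab+y*BY+[0,0,z]
robot.goto(at(-.032,.15),R0); robot.servo_line(at(-.032,.098),speed=.1); robot.dwell(.05); t=fz(8); print('tare',t.round(1))
y=-.024; robot.servo_line(at(y,.098),speed=.05); c=None; log=[]
while True:
    f=fz(3)-t; log.append((round(y,4),*f.round(1)))
    if np.abs(f).max()>9: print('STOP');break
    if c is None and f[1]<-1.5: c=y
    if c is None and y>-.008: print('no contact');break
    if c is not None and y>=c+.0885: break
    step=.002 if c is None or y<c+.009 else .008
    y=y+step if c is None else min(y+step,c+.089)
    robot.servo_line(at(y,.098),speed=.025 if step<.003 else .05)
print(c,log[:12],log[-3:],robot.read_t())
if c is not None and y>=c+.088:
    robot.servo_line(at(y-.025,.098),speed=.1); robot.servo_line(at(y-.025,.2),speed=.2)
    robot.goto(MID+.0*BY+[0,0,.26],R0); robot.dwell(.1); T=tool(); p,d=robot.grab_frame('top'); cv2.imwrite('pics/t3.png',p[100:300,180:480,::-1].repeat(2,0).repeat(2,1))
    p,d=robot.grab_frame('wrist'); cv2.imwrite('pics/w3.png',p[:,:,::-1]); fields(p,T,dict(L=.1055,M=.107,R=.0998))
    print(robot.read_t(),robot.read_force())
```

```text
tare [-0.   0.   0.1]
-0.013999999999999993 [(-0.024, np.float64(-0.3), np.float64(-0.0), np.float64(0.0)), (-0.022, np.float64(0.6), np.float64(-0.4), np.float64(-0.4)), (-0.02, np.float64(-0.2), np.float64(-0.5), np.float64(0.2)), (-0.018, np.float64(0.0), np.float64(-0.3), np.float64(-0.5)), (-0.016, np.float64(0.2), np.float64(-0.6), np.float64(-0.3)), (-0.014, np.float64(0.2), np.float64(-1.8), np.float64(-0.4)), (-0.012, np.float64(-0.0), np.float64(-2.2), np.float64(-0.3)), (-0.01, np.float64(-0.3), np.float64(-2.0), np.float64(-0.0)), (-0.008, np.float64(0.5), np.float64(-0.9), np.float64(0.0)), (-0.006, np.float64(-0.1), np.float64(-0.8), np.float64(-0.4)), (-0.004, np.float64(-0.4), np.float64(-1.2), np.float64(0.1)), (0.004, np.float64(0.2), np.float64(-0.6), np.float64(0.1))] [(0.06, np.float64(0.3), np.float64(0.3), np.float64(-0.2)), (0.068, np.float64(0.7), np.float64(0.0), np.float64(1.0)), (0.075, np.float64(0.1), np.float64(-0.2), np.float64(-0.4))] 37.6583
L edges [(-52, 'off', 58), (-42, 'on', 64), (-32, 'off', 110), (-20, 'on', 25), (29, 'off', 120), (40, 'on', 11)] top hue [ 25 163 156]
M edges [(-36, 'off', 120), (-26, 'on', 0), (24, 'off', 140), (36, 'on', 10)] top hue [  0 197 133]
R edges [(-54, 'on', 115), (-40, 'off', 150), (-28, 'on', 64), (2, 'off', 59), (10, 'on', 64), (20, 'off', 140), (29, 'on', 24)] top hue [ 62 112 121]
39.475 [ 0.32589743 -0.50243822 -0.3712606 ]
```

View pics/w3.png

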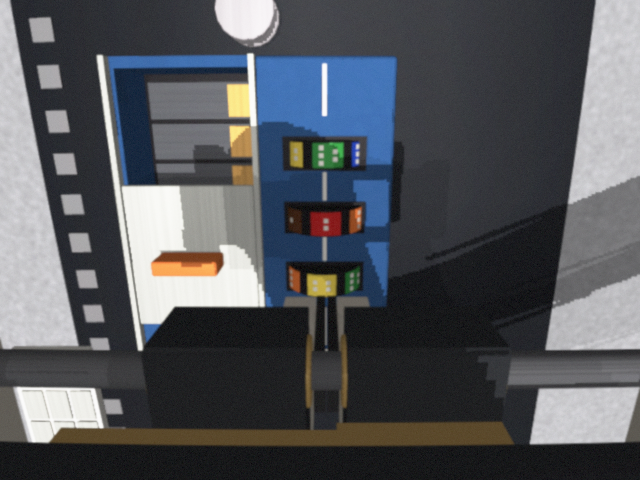

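The lid is open: the tab is now at (187,264) and the batteries are visible. The wheels still show 4, 2, 5. I'll measure the travel before handing in.

Run:
```python
from h import *
p=cv2.imread('pics/w3.png')[:,:,::-1].copy(); T=tool(); hsv=cv2.cvtColor(p,cv2.COLOR_RGB2HSV); t=cv2.inRange(hsv,(5,150,200),(15,255,255)); t[:,230:]=0;t[:240]=0;t[290:]=0
ys,xs=np.nonzero(t); r=rough(plane('wrist',np.c_[xs,ys],.116,T)); print(r)
trav=((np.array(r[0])/1000-[.6467,-.064])@BY[:2]); print('travel',trav,robot.read_t())
# edge-based check: lid trailing edge (row 186) at z=.090
print(plane('wrist',[[190,186]],.09,T))
if trav>.083: print(robot.job_done())
```

```text
((647.92236328125, 27.754718780517578), (9.626249313354492, 48.42670440673828), 89.14678192138672)
travel 0.0917625992764946 39.475
[[ 0.64487729 -0.02983617  0.09      ]]
the job is handed in; nothing more can be done
None
```

I set the wheels to 4, 2, 5 (each within about 6° of the line), slid the lid open about 92 mm by my camera measurement, backed the arm clear of the safe, and handed the job in at about 39.5 s; no verdict came back.

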